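# Zero the wash-load tally wheel

## Robot

A 6-joint arm with a two-finger parallel gripper is mounted at the origin on the work surface. World frame = base frame: x ahead of the robot, y to its left, z up, the work surface at z = 0. Lengths are in m, angles in rad, forces in N, time in s.
With the tool pointing down it reaches from about 0.3 to 0.775 m from the base axis. Payload 14.6 kg.
Tool frame: the origin (TCP) lies at the very end of the fingers, on their centre line; the grasp point (between the pads) lies 19 mm behind it; z points along the fingers, y is the line along which they close (so a half turn about z gives the same grasp; the last joint's range is limited). The gripper opens to 94 mm and grips with 3 to 60 N. Pads are 16 mm wide; open, the fingers measure 119 mm over their backs; the gripper's body (75 mm by 177 mm) begins 78 mm behind the grasp point.
Start: joints at [1.048, 0.3, 1.521, -0, 1.321, -0.067], TCP at [0.242, 0.494, 0.205] pointing down, gripper open.
Joint ranges: [-3.03, 3.03], [-0.79, 2.21], [0.23, 2.52], [-1.04, 4.18], [0, 3.07], [-2.55, 2.55]. Speed limits (rad/s): [2.22, 2.22, 2.57, 3.14, 3.14, 3.14].

## Interface

Orientations are given as [roll, pitch, yaw] about the fixed x, y, z axes, in that order (R = Rz(yaw) Ry(pitch) Rx(roll)).
In Python, from station import ctrl gives the robot as it stands. The module is installed in compiled form; this text tells all that it offers.
- The arm moves only by the tool play_rows, never from a script. Its argument "commands" is a list of rows, each a list of 7 numbers: the shift along the tool's x, y, z in m, then the turn, a rotation vector about the tool's x, y, z in degrees, then the closure, from -1 (fully open) to 1 (shut). A call has 1 to 20 rows; each row shifts and turns the commanded pose from where the row before left it, along the tool's axes as they then stand; what a row does not reach is not made up. A row lasts 1/12 s, in which the tool goes at most 41.7 mm and 7.16 degrees, less where a joint would pass 70% of its speed; a pose out of reach is approached as far as the arm can. A call is refused whole if a number of a shift passes 0.0417 or a number of a turn 7.16, either way. A call with a gripper value outside its range is refused whole. The fingers move at their own pace and stop on an object; "force" is the grip in N (left out, the last holds). Time passes only in rows, so rows that do not move let the fingers close. It gives the time, the measured TCP pose, the force, the opening and the grip force at its end, in the units of the state.
- ctrl.get_obs(): the state, without advancing time (a new reading comes with each control period).
- ctrl.camera(name): name is "scene" or "top" or "wrist"; returns the picture (480x640x3 uint8, blue, green, red); there is no depth.
- ctrl.camera_model(name): a dict with "fx", "fy", "cx", "cy" (pixels), "rvec" (rotation vector, rad) and "tvec" (3), from world to camera coordinates, as OpenCV has them. Camera axes: x right, y down, z forward; pixel columns grow to the right and rows downward; lengths in m; the calibration is good to about 2 mm. A picture is of the moment at which its call begins: read the wrist's pose just before it. camera_model takes no time and is no camera call; for the wrist camera it gives the pose at the moment of the call.
- ctrl.hand_in(): hands the job in; it is judged then, once.
The state is a dict: "time_s": time; "qpos": joint angles; "joint_vel": joint speeds; "tau": joint torques, N m; "ee_pos": TCP position; "eef_rot": TCP orientation; "force": force on the tool from outside, world axes, zero at the start; "moment": the same for the moment, N m; "grip_width": finger opening in m; "grip_force": force on a finger pad.
Only numpy, scipy, OpenCV 4.12 (cv2) and the standard library are available. Lean on these libraries where they do the work, as an engineer would, in place of code of your own. Each camera call takes 0.05 s, during which the arm holds its last target. There are 200 camera calls.

## Task

Zero the wash-load tally for a new day: with a fingertip, flick the edge of its eight-tabbed star wheel clockwise (seen from above), one click at a time and letting it settle after each click, until its one long tab rests pointing straight at the fixed pointer, and do not turn it past there. Push gently, and pinch or lift nothing. Leave the bottle, brush, dipper and scraper as they stand, and take the hand clear at the end.

Things in the scene. Friction and masses are not known exactly. Their poses are not given: they have to be found in the camera images.
- tally: Wash-load tally, screwed down. Origin: underside of its foot, on the wheel's vertical axis; x points from the axis to the pointer, z up. Grey foot plate, x -70 to 120, y -65 to 65 mm, 6 mm thick; drum of radius 44 mm up to 35 mm; above it the white star wheel. Pointer: steel post, radius 7 mm, at x = 110 mm, 52 mm tall, with a cone aimed at the wheel. It stands on a tray 2 mm above z = 0.
- wheel_center (a point): Point on the wheel's axis at its upper face, 52 mm above the tally's origin; axes as the tally's. Disc of radius 36 mm with 8 radial tabs 45 degrees apart, 8 mm wide, 14 mm thick (38 to 52 mm up). Seven end 62 mm from the axis, the long one at 83 mm in a round end of 18 mm diameter, with a 4 mm ridge on top. Hub cap 4 mm high. Between two tabs, outside the drum, a finger can go down freely to the foot.
- wheel (a joint): Wheel angle, rad; grows clockwise from above. 0: long tab at the pointer; at q the long tab lies at angle -q about z from the tally's x. A spring detent holds each multiple of 0.785 (one click); it starts at about -1.57, -2.36 or -3.14. Pushing a tab takes 2 to 6 N; past half a click the wheel snaps on to the next rest, short of it springs back. Turns both ways, no stop.
- long_tab_tip (a point): Outermost point of the long tab (its round end), 83 mm from the axis, at mid thickness.
- pointer_tip (a point): Tip of the fixed pointer, 89 mm from the wheel's axis, 45 mm above the tally's origin.
- bottle: Closed green glass bottle, loose, upright, 60 mm in diameter, 170 mm tall. Origin: centre of its underside.
- brush: Scrubbing brush, loose, lying bristles down, 130 (x) x 45 x 34 mm tall. Origin: centre of its underside.
- dipper: Aluminium dipper, loose, cup of 90 mm rim diameter and 60 mm height with a thin handle reaching 164 mm from the cup's centre along its x at a height of 62 mm. Origin: centre of the cup's underside.
- scraper: Plastic comb-like lint scraper, loose, lying flat, 130 (x) x 57 (y) x 12 mm. Origin: on its underside near the middle.
Mind the look-alikes: they are no part of the job. What is shaped like the tally but orange or red is not meant.

How it is judged:
By the outcome, as a careful person would: the job done as asked, in the order asked, and still so for the second after the job is handed in, with the robot touching nothing.
It also fails if it takes over 58 s, if anything falls off the work surface, if the arm or the gripper's body presses on something with over 40 N, if the wrist force passes 120 N, or if a joint passes its speed limit or range.

## Working session

There is one attempt and no reset: what is moved stays moved. The work goes in short steps, Python scripts to look and compute and a tool call to move; the robot and the scene stay as the last step left them, time stands still between calls to the robot, and variables do not carry over. Pictures are saved under pics/ and viewed, at most 10 in all, crops included, and the job is handed in when it is done.

Besides the shell and the picture viewer there is one more tool, called after "Request:" as name(argument=value, ...) on one line, values as JSON. play_rows: Moves the arm, as the interface text tells. Its arguments: {"type":"object","properties":{"commands":{"type":"array","items":{"type":"array","items":{"type":"number"}}},"force":{"type":"number"}},"required":["commands"]}

```bash
mkdir -p pics; python3 - <<'E'
from station import ctrl
import cv2
print(ctrl.get_obs())
for n in("top","scene"):
    cv2.imwrite(f"pics/{n}1.png",ctrl.camera(n)); print(ctrl.camera_model(n))
E
```

```text
{'time_s': 0.0, 'qpos': array([ 1.04842084e+00,  3.00479289e-01,  1.52157526e+00, -1.49151195e-05,
        1.32068357e+00, -6.65860632e-02]), 'joint_vel': array([ 5.83157179e-04,  1.35256027e-03, -5.44209423e-04, -1.41630875e-03,
       -8.91473061e-04,  5.57438926e-06]), 'tau': array([-9.36757569e-04, -5.31808090e+01, -3.52743566e+01,  7.07876240e-02,
        2.44035391e-02, -1.32166692e-04]), 'ee_pos': array([0.24196512, 0.49363002, 0.2048843 ]), 'eef_rot': array([-3.14044876e+00, -6.18013451e-05,  2.68580690e+00]), 'force': array([ 0.68384546, -0.26712937, -0.23674278]), 'moment': array([-0.01136364, -0.02439952, -0.01858959]), 'grip_force': 0.0, 'grip_width': 0.09425025307907868}
{'fx': 458.9844159377036, 'fy': 458.9844159377036, 'cx': 316.9209707083155, 'cy': 242.91124300133117, 'rvec': array([ 2.1355129 , -2.10352892,  0.18364848]), 'tvec': array([-0.04381326,  0.59782102,  0.90255224])}
{'fx': 511.7974049769484, 'fy': 511.7974049769484, 'cx': 309.43156843523366, 'cy': 241.280673024272, 'rvec': array([ 1.47048519,  1.98910953, -0.90468661]), 'tvec': array([ 0.23546284, -0.31752709,  1.46134912])}
```

View pics/top1.png

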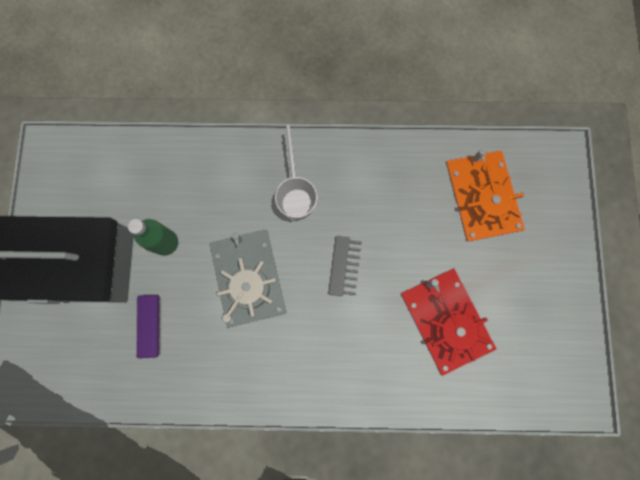

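View pics/scene1.png

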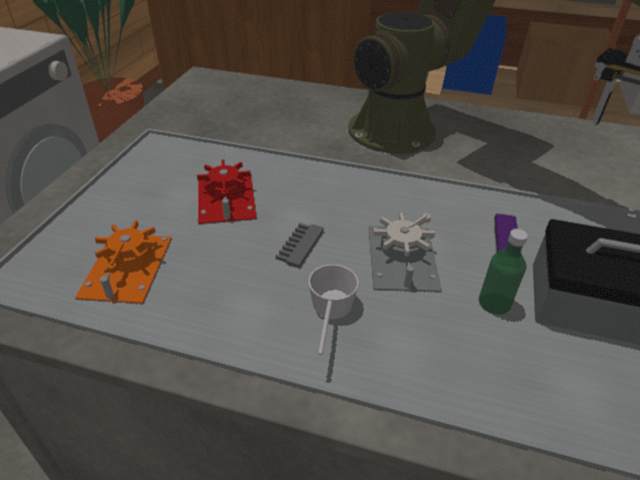

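The top view shows the grey tally with its hub near (246,287), the pointer near (237,240) and the long tab's end near (228,318). The orange and red look-alikes are on the right. I'll enlarge the tally to measure it.

```bash
cat > h.py <<'E'
from station import ctrl
import cv2, numpy as np
def ray(n,uv,z):
    m=ctrl.camera_model(n);R=cv2.Rodrigues(m["rvec"])[0];t=m["tvec"]
    d=R.T@np.array([(uv[0]-m["cx"])/m["fx"],(uv[1]-m["cy"])/m["fy"],1]);c=-R.T@t
    return c+d*(z-c[2])/d[2]
def proj(n,P):
    m=ctrl.camera_model(n);K=np.array([[m["fx"],0,m["cx"]],[0,m["fy"],m["cy"]],[0,0,1]])
    return cv2.projectPoints(np.array(P,float).reshape(-1,3),m["rvec"],m["tvec"],K,None)[0].reshape(-1,2)
E
python3 - <<'E'
import cv2
i=cv2.imread("pics/top1.png")[220:340,170:330]
cv2.imwrite("pics/c1.png",cv2.resize(i,None,fx=5,fy=5,interpolation=cv2.INTER_CUBIC))
E
```

```text
(no output)
```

View pics/c1.png

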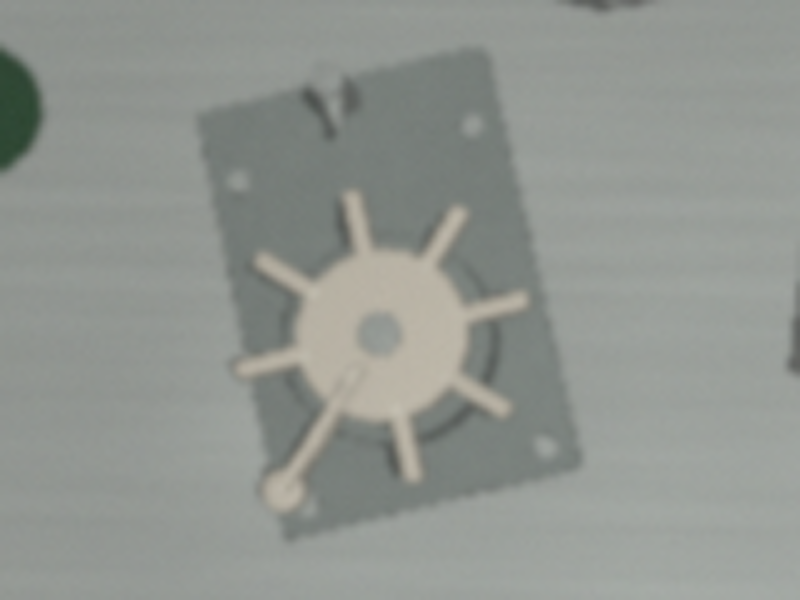

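Crop readings: foot corners at (197,115), (488,47), (580,465) and (288,540); hub cap at (380,333); long tab end at (283,493). The long tab is three clicks short of the pointer going clockwise (q ≈ -2.36).

```bash
python3 - <<'E'
from h import *
f=lambda p:(170+(p[0]+.5)/5-.5,220+(p[1]+.5)/5-.5)
C=[ray("top",f(p),.008)[:2] for p in[(197,115),(488,47),(580,465),(288,540)]]
print("corners",np.round(C,4))
L=np.array([[120,65],[120,-65],[-70,-65],[-70,65]])/1e3
C=np.array(C);lc=L-L.mean(0);wc=C-C.mean(0)
th=np.arctan2((lc[:,0]*wc[:,1]-lc[:,1]*wc[:,0]).sum(),(lc*wc).sum())
R=np.array([[np.cos(th),-np.sin(th)],[np.sin(th),np.cos(th)]])
o=C.mean(0)-R@L.mean(0);print("origin",o,"yaw",th,np.degrees(th)); print("res",np.round(C-(L@R.T+o),4))
print("hub",ray("top",f((380,333)),.058))
for p in[(350,192),(462,207),(525,298),(505,412),(413,480),(237,370),(258,258),(270,515)]:
    w=ray("top",f(p),.054)[:2]-o;w=R.T@w;print(p,np.round(np.hypot(*w),4),np.degrees(np.arctan2(w[1],w[0])).round(1))
# bottle, box
print("bottle cap",ray("top",(136,227),.17),"box",ray("top",(130,217),.12),ray("top",(110,300),.12))
print("dipper",ray("top",(296,198),.06),"brush",ray("top",(148,326),.034),"scraper",ray("top",(342,266),.012))
E
```

```text
corners [[0.6045 0.2029]
 [0.6368 0.076 ]
 [0.4551 0.0302]
 [0.4217 0.1533]]
origin [0.50537235 0.10923214] yaw 0.2563443494562575 14.687449325870254
res [[-0.0004  0.0003]
 [-0.0011 -0.0008]
 [ 0.001   0.0016]
 [ 0.0005 -0.0011]]
hub [0.50566772 0.10972458 0.058     ]
(350, 192) 0.0613 0.7
(462, 207) 0.0616 -44.5
(525, 298) 0.0602 -89.3
(505, 412) 0.0599 -135.6
(413, 480) 0.0607 179.6
(237, 370) 0.0612 89.9
(258, 258) 0.0614 45.1
(270, 515) 0.0851 135.3
bottle cap [0.60221411 0.29907315 0.17      ] box [0.63305777 0.33368385 0.12      ] [0.46999752 0.35717303 0.12      ]
dipper [0.69348267 0.01094239 0.06      ] brush [0.42237417 0.31249341 0.034     ] scraper [ 0.55647238 -0.08921334  0.012     ]
```

Pose found: origin (0.5055, 0.1095), yaw 14.7°, long tab at local 135°. I'll push with the closed fingertips on the free side (local -y), going from one gap centre to the next along local -x. First I turn the hand and move over.

Request:
play_rows(commands=[[0,0,0,0,0,-6.8,1],[0,0,0,0,0,-6.8,1],[0,0,0,0,0,-6.8,1],[0,0,0,0,0,-6.8,1],[0,0,0,0,0,-6.8,1],[0,0,0,0,0,-6.8,1],[0,0,0,0,0,0,1]], force=5)

```text
time_s: 0.68
ee_pos: [0.242, 0.4937, 0.2051]
eef_rot: [-3.141, -0.0, -2.88]
force: [0.9, 0.4, 0.7]
grip_width: 0.0507
grip_force: 0.0
```

Request:
play_rows(commands=[[-0.0089,-0.0248,0,0,0,0,1],[-0.0089,-0.0248,0,0,0,0,1],[-0.0089,-0.0248,0,0,0,0,1],[-0.0089,-0.0248,0,0,0,0,1],[-0.0089,-0.0248,0,0,0,0,1],[-0.0089,-0.0248,0,0,0,0,1],[-0.0089,-0.0248,0,0,0,0,1],[-0.0089,-0.0248,0,0,0,0,1],[-0.0089,-0.0248,0,0,0,0,1],[-0.0089,-0.0248,0,0,0,0,1],[-0.0089,-0.0248,0,0,0,0,1],[-0.0089,-0.0248,0,0,0,0,1],[-0.0089,-0.0248,0,0,0,0,1],[-0.0089,-0.0248,0,0,0,0,1],[-0.0089,-0.0248,0,0,0,0,1],[-0.0089,-0.0248,0,0,0,0,1],[-0.0089,-0.0248,0,0,0,0,1],[-0.0089,-0.0248,0,0,0,0,1],[-0.0089,-0.0248,0,0,0,0,1],[-0.0089,-0.0248,0,0,0,0,1]])

```text
time_s: 2.35
ee_pos: [0.5405, 0.0579, 0.2053]
eef_rot: [3.141, -0.0, -2.89]
force: [-0.6, 0.0, 0.3]
grip_width: -0.0
grip_force: 0.0
```

Request:
play_rows(commands=[[0,0,0.02,0,0,0,1],[0,0,0.02,0,0,0,1],[0,0,0.02,0,0,0,1],[0,0,0.02,0,0,0,1],[0,0,0.02,0,0,0,1],[0,0,0,0,0,0,1],[0,0,0,0,0,0,1]])

```text
time_s: 2.93
ee_pos: [0.5397, 0.0591, 0.1052]
eef_rot: [3.141, -0.002, -2.888]
force: [1.0, 0.5, 0.9]
grip_width: 0.0007
grip_force: 0.0
```

Request:
play_rows(commands=[[0,0,0.01,0,0,0,1],[0,0,0.01,0,0,0,1],[0,0,0.01,0,0,0,1],[0,0,0.01,0,0,0,1],[0,0,0.006,0,0,0,1],[0,0,0.006,0,0,0,1],[0,0,0.006,0,0,0,1],[0,0,0.004,0,0,0,1],[0,0,0,0,0,0,1],[0,0,0,0,0,0,1]])

```text
time_s: 3.77
ee_pos: [0.5401, 0.0592, 0.0434]
eef_rot: [3.142, -0.0, -2.885]
force: [0.6, 0.0, 0.4]
grip_width: 0.0006
grip_force: 0.0
```

```bash
python3 - <<'E'
from h import *
i=ctrl.camera("top")[220:340,170:330]; j=ctrl.camera("scene")[190:310,350:510]
cv2.imwrite("pics/c2.png",cv2.resize(cv2.hconcat([i,j]),None,fx=2.5,fy=2.5,interpolation=cv2.INTER_CUBIC))
print(ctrl.get_obs()["force"])
E
```

```text
[0.03889254 0.1632347  0.84541099]
```

View pics/c2.png

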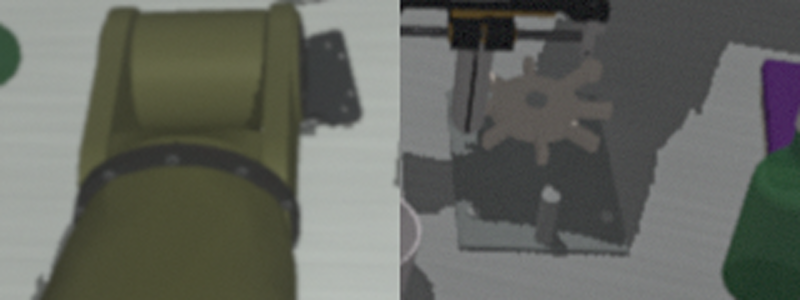

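The arm hides the wheel from above. The scene crop shows the fingers down in the gap on the free side, at about (470,120), with no contact force. I'll push the first click.

Request:
play_rows(commands=[[0.0023,0,0,0,0,0,1],[0.0023,0,0,0,0,0,1],[0.0023,0,0,0,0,0,1],[0.0023,0,0,0,0,0,1],[0.0023,0,0,0,0,0,1],[0.0023,0,0,0,0,0,1],[0.0023,0,0,0,0,0,1],[0.0023,0,0,0,0,0,1],[0.0023,0,0,0,0,0,1],[0.0023,0,0,0,0,0,1]])

```text
time_s: 4.7
ee_pos: [0.5174, 0.0533, 0.0434]
eef_rot: [3.141, -0.0, -2.885]
force: [1.1, 0.7, 0.2]
grip_width: 0.0004
grip_force: 0.7
```

Request:
play_rows(commands=[[0.0023,0,0,0,0,0,1],[0.0023,0,0,0,0,0,1],[0.0023,0,0,0,0,0,1],[0.0023,0,0,0,0,0,1],[0.0023,0,0,0,0,0,1],[0.0023,0,0,0,0,0,1],[0.0023,0,0,0,0,0,1],[0.0023,0,0,0,0,0,1],[0,0,0,0,0,0,1],[0,0,0,0,0,0,1],[0,0,0,0,0,0,1],[0,0,0,0,0,0,1],[0,0,0,0,0,0,1],[0,0,0,0,0,0,1]])

```text
time_s: 5.87
ee_pos: [0.5, 0.0487, 0.0434]
eef_rot: [3.142, -0.0, -2.885]
force: [-0.2, -0.6, 0.1]
grip_width: 0.0008
grip_force: 0.0
```

```bash
python3 - <<'E'
from h import *
j=ctrl.camera("scene")[190:310,350:510];w=ctrl.camera("wrist")
cv2.imwrite("pics/c3.png",cv2.hconcat([cv2.resize(j,None,fx=2.5,fy=2.5,interpolation=cv2.INTER_CUBIC),cv2.resize(w,(400,300))]))
E
```

```text
(no output)
```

View pics/c3.png

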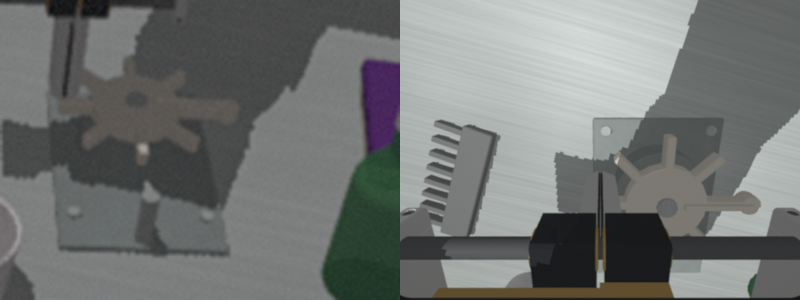

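That was one click. The long tab now points sideways, at local +90° (scene crop (235,108), wrist view (745,203)). I'll lift, go back, lower and push again.

Request:
play_rows(commands=[[0,0,-0.01,0,0,0,1],[0,0,-0.01,0,0,0,1],[0,0,-0.01,0,0,0,1],[0,0,0,0,0,0,1],[-0.0069,0,0,0,0,0,1],[-0.0069,0,0,0,0,0,1],[-0.0069,0,0,0,0,0,1],[-0.0069,0,0,0,0,0,1],[-0.0069,0,0,0,0,0,1],[-0.0069,0,0,0,0,0,1],[0,0,0,0,0,0,1],[0,0,0,0,0,0,1],[0,0,0.006,0,0,0,1],[0,0,0.006,0,0,0,1],[0,0,0.006,0,0,0,1],[0,0,0.006,0,0,0,1],[0,0,0.006,0,0,0,1],[0,0,0,0,0,0,1]])

```text
time_s: 7.47
ee_pos: [0.5393, 0.0591, 0.042]
eef_rot: [3.141, -0.002, -2.885]
force: [0.2, 0.3, -0.6]
grip_width: 0.0005
grip_force: 0.0
```

Request:
play_rows(commands=[[0.0023,0,0,0,0,0,1],[0.0023,0,0,0,0,0,1],[0.0023,0,0,0,0,0,1],[0.0023,0,0,0,0,0,1],[0.0023,0,0,0,0,0,1],[0.0023,0,0,0,0,0,1],[0.0023,0,0,0,0,0,1],[0.0023,0,0,0,0,0,1],[0.0023,0,0,0,0,0,1],[0.0023,0,0,0,0,0,1],[0.0023,0,0,0,0,0,1],[0.0023,0,0,0,0,0,1],[0.0023,0,0,0,0,0,1],[0.0023,0,0,0,0,0,1],[0.0023,0,0,0,0,0,1],[0.0023,0,0,0,0,0,1],[0.0023,0,0,0,0,0,1],[0.0023,0,0,0,0,0,1]])

```text
time_s: 8.97
ee_pos: [0.4999, 0.0486, 0.0435]
eef_rot: [-3.142, 0.0, -2.885]
force: [-0.1, 0.1, 0.0]
grip_width: 0.0004
grip_force: 0.0
```

Request:
play_rows(commands=[[0,0,0,0,0,0,1],[0,0,0,0,0,0,1],[0,0,0,0,0,0,1],[0,0,0,0,0,0,1],[0,0,0,0,0,0,1],[0,0,0,0,0,0,1],[0,0,0,0,0,0,1],[0,0,0,0,0,0,1]])

```text
time_s: 9.63
ee_pos: [0.5, 0.0487, 0.0434]
eef_rot: [3.142, -0.0, -2.885]
force: [0.2, -0.6, 0.4]
grip_width: 0.0004
grip_force: 0.0
```

```bash
python3 - <<'E'
from h import *
j=ctrl.camera("scene")[190:310,350:510];w=ctrl.camera("wrist")
cv2.imwrite("pics/c4.png",cv2.hconcat([cv2.resize(j,None,fx=2.5,fy=2.5,interpolation=cv2.INTER_CUBIC),cv2.resize(w,(400,300))]))
E
```

```text
(no output)
```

View pics/c4.png

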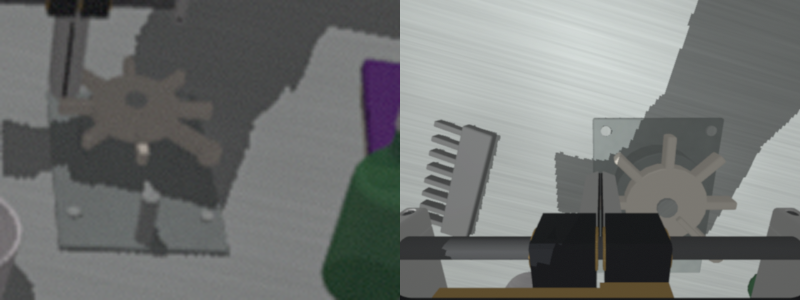

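That was the second click. The long tab is now at local +45° (scene crop (210,155)), so one click remains.

Request:
play_rows(commands=[[0,0,-0.01,0,0,0,1],[0,0,-0.01,0,0,0,1],[0,0,-0.01,0,0,0,1],[0,0,0,0,0,0,1],[-0.0069,0,0,0,0,0,1],[-0.0069,0,0,0,0,0,1],[-0.0069,0,0,0,0,0,1],[-0.0069,0,0,0,0,0,1],[-0.0069,0,0,0,0,0,1],[-0.0069,0,0,0,0,0,1],[0,0,0,0,0,0,1],[0,0,0,0,0,0,1],[0,0,0.006,0,0,0,1],[0,0,0.006,0,0,0,1],[0,0,0.006,0,0,0,1],[0,0,0.006,0,0,0,1],[0,0,0.006,0,0,0,1],[0,0,0,0,0,0,1]])

```text
time_s: 11.23
ee_pos: [0.5393, 0.0591, 0.042]
eef_rot: [3.141, -0.002, -2.885]
force: [0.0, -0.7, -0.3]
grip_width: 0.0009
grip_force: 0.0
```

Request:
play_rows(commands=[[0.0023,0,0,0,0,0,1],[0.0023,0,0,0,0,0,1],[0.0023,0,0,0,0,0,1],[0.0023,0,0,0,0,0,1],[0.0023,0,0,0,0,0,1],[0.0023,0,0,0,0,0,1],[0.0023,0,0,0,0,0,1],[0.0023,0,0,0,0,0,1],[0.0023,0,0,0,0,0,1],[0.0023,0,0,0,0,0,1],[0.0023,0,0,0,0,0,1],[0.0023,0,0,0,0,0,1],[0.0023,0,0,0,0,0,1],[0.0023,0,0,0,0,0,1],[0.0023,0,0,0,0,0,1],[0.0023,0,0,0,0,0,1],[0.0023,0,0,0,0,0,1],[0.0023,0,0,0,0,0,1]])

```text
time_s: 12.73
ee_pos: [0.4999, 0.0486, 0.0435]
eef_rot: [-3.142, 0.0, -2.885]
force: [-0.3, -0.0, 0.9]
grip_width: 0.0004
grip_force: 0.0
```

Request:
play_rows(commands=[[0,0,0,0,0,0,1],[0,0,0,0,0,0,1],[0,0,0,0,0,0,1],[0,0,0,0,0,0,1],[0,0,0,0,0,0,1],[0,0,0,0,0,0,1],[0,0,-0.01,0,0,0,1],[0,0,-0.01,0,0,0,1],[0,0,-0.02,0,0,0,1],[0,0,-0.03,0,0,0,1],[0,0,-0.03,0,0,0,1],[0,0,-0.03,0,0,0,1],[0,0,-0.03,0,0,0,1],[0,0,0,0,0,0,1]])

```text
time_s: 13.9
ee_pos: [0.5018, 0.0488, 0.2104]
eef_rot: [-3.139, 0.009, -2.885]
force: [0.3, 0.4, 1.1]
grip_width: 0.0005
grip_force: 0.0
```

Request:
play_rows(commands=[[0,-0.02,0,0,0,0,1],[0,-0.02,0,0,0,0,1],[0,-0.02,0,0,0,0,1],[0,-0.02,0,0,0,0,1],[0,-0.02,0,0,0,0,1],[0,-0.02,0,0,0,0,1],[0,-0.02,0,0,0,0,1],[0,-0.02,0,0,0,0,1],[0,-0.02,0,0,0,0,1],[0,-0.02,0,0,0,0,1],[0,-0.02,0,0,0,0,1],[0,-0.02,0,0,0,0,1],[0,0,0,0,0,0,1],[0,0,0,0,0,0,1],[0,0,0,0,0,0,1]])

```text
time_s: 15.15
ee_pos: [0.5606, -0.1829, 0.2038]
eef_rot: [3.142, 0.0, -2.885]
force: [-0.5, 0.4, -0.6]
grip_width: 0.0004
grip_force: 0.0
```

```bash
python3 - <<'E'
from h import *
cv2.imwrite("pics/t5.png",cv2.resize(cv2.hconcat([ctrl.camera("top")[180:380,100:360],ctrl.camera("scene")[180:380,280:540]]),None,fx=1.5,fy=1.5,interpolation=cv2.INTER_CUBIC))
E
```

```text
(no output)
```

View pics/t5.png

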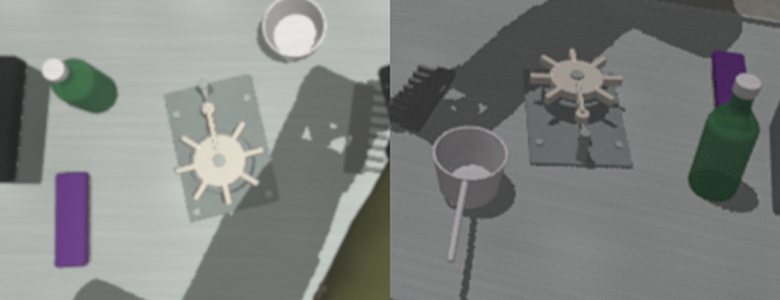

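The long tab (top crop, round end at (208,107)) now points at the pointer at (203,88). The bottle, brush and dipper stand where they were, and the hand is clear. I'll hand in.

```bash
python3 -c "
from station import ctrl
print(ctrl.hand_in())"
```

```text
the job is handed in; nothing more can be done
None
```

I turned the tally three gentle clicks clockwise, so its long tab now rests pointing at the pointer; the hand is clear, nothing else was touched, and the job was handed in at about 15 s.

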